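# Find the tin lid that rocks and press it home

### The arm

A 6-joint arm with a two-finger parallel gripper is mounted at the origin on the work surface; the furniture and walls round the work are solid. World frame = base frame: x ahead of the robot, y to its left, z up, the work surface at z = 0. Lengths are in m, angles in rad, forces in N, time in s.
With the tool pointing down it reaches from about 0.275 to 0.85 m from the base axis. Payload 5.2 kg.
Tool frame: the origin (TCP) lies on the front face of the gripper's body, between the roots of the fingers; the fingertips stand 73 mm ahead of it and the grasp point (between the pads) lies 54 mm ahead of it (grip_point_offset is the distance from the TCP to the grasp point, in m); z points along the fingers, y is the direction in which the jaws open and shut (so a half turn about z gives the same grasp; the last joint's range is limited). The gripper opens to 85 mm and grips with 20 to 120 N. Pads are 22 mm wide; open, the fingers measure 114 mm over their backs; the gripper's body (76 mm by 85 mm) begins 54 mm behind the grasp point. The pads swing forward as they close: fully open they stand 13 mm farther back than shut.
Start: joints at [-1.336, 0.259, 1.535, -0, 1.348, -0.203], TCP at [0.233, -0.498, 0.304] pointing down, gripper open.
Joint ranges: [-3.14, 3.14], [-0.91, 2.08], [0.19, 2.58], [-1.22, 4.36], [0.22, 2.71], [-3.12, 3.12]. Speed limits (rad/s): [2.57, 2.57, 3.14, 3.14, 3.14, 3.14].

### API

Orientations are given as a unit quaternion [x, y, z, w].
In Python, from plant import state, read_camera, get_calibration, finish_job, grip_point_offset gives the robot as it stands. The module is installed in compiled form; this text tells all that it offers.
- The arm moves only by the tool drive_tool, never from a script. Its argument "moves" is a list of rows, each a list of 7 numbers: the shift along the tool's x, y, z in units of 30 mm (1.0 is 30 mm), then the turn, a rotation vector about the tool's x, y, z in units of 6 degrees (1.0 is 6 degrees), then the finger opening in mm, from 0 to 85.4. In form: [[x, y, z, rx, ry, rz, fingers], ...]. A call has 1 to 20 rows; each row shifts and turns the commanded pose from where the row before left it, along the tool's axes as they then stand; what a row does not reach is not made up. A row lasts 1/10 s, in which the tool goes at most 50 mm and 8.59 degrees, less where a joint would pass 70% of its speed; a pose out of reach is approached as far as the arm can. A call is refused whole if a number of a shift passes 1 or a number of a turn 1, either way. A call with a gripper value outside its range is refused whole. The fingers move at their own pace and stop on an object; "squeeze" is the grip in N (left out, the last holds). Time passes only in rows, so rows that do not move let the fingers close. It gives the time, the measured TCP pose, the force and the opening at its end, in the units of the state.
- state(): the state, without advancing time (a new reading comes with each control period).
- read_camera(name): name is "side" or "top"; returns the picture (400x640x3 uint8, red, green, blue); there is no depth.
- get_calibration(name): a dict with "fx", "fy", "cx", "cy" (pixels), "distortion" ([k1, k2, p1, p2, k3] as OpenCV has them; the pictures are not rectified), "camera_from_world" (4x4, takes a point from world to camera coordinates). Camera axes: x right, y up, looking along -z (the intrinsics and any distortion apply to the point x, -y, -z); pixel columns grow to the right and rows downward; lengths in m; the calibration is good to about 2 mm. A picture is of the moment at which its call begins. get_calibration takes no time and is no camera call.
- finish_job(): hands the job in, once; it reports no verdict.
The state is a dict: "time": time; "q": joint angles; "joint_velocities": joint speeds; "joint_efforts": joint torques, N m; "position": TCP position; "tool_rot": TCP orientation; "ft_force": force on the tool from outside, world axes, zero at the start; "wrist_torque": the same for the moment, N m; "grip_width": opening from 0.0 (shut) to 1.0 (fully open).
Only numpy, scipy, OpenCV 4.12 (cv2) and the standard library are available. Lean on these libraries where they do the work, as an engineer would, in place of code of your own. Each camera call takes 0.05 s, during which the arm holds its last target. There are 200 camera calls.

### The job

One of the four blue tin lids in the plywood crate is not pressed on properly. With closed fingertips press lightly near the edge of one lid after another until you find the one that rocks, lift your fingers clear so that it springs back level, then press down on its middle until it is fully home. Do not grasp or lift anything, do not press violently, and leave the wax tin, the wooden offcut and the glue bottle where they stand.

Things in the scene. Friction and masses are not known exactly. Their poses are not given: they have to be found in the camera images.
- crate: Fixed plywood crate, 228x228 mm, 38 mm high, open on top; origin at the centre of its underside. Four cells, 109 mm apart, each hold a fixed aluminium tin with a round flat blue slip-on lid, 84 mm across, skirt 20 mm. The tins stand on packing, so lid tops lie anywhere from 62 to 70 mm above the work surface: neither height nor looks tell which lid is loose. The other three do not yield at all.
- cell_1 (a point): Middle of the near left cell (seen from the robot, crate yaw 0), 66 mm above the work surface, the mean height of the lid tops; the tin's axis passes through it. Fixed to the crate: it does not tell which lid is loose. Axes: z up, x from near to far cells, y to the left.
- cell_2 (a point): Middle of the near right cell (seen from the robot, crate yaw 0), 66 mm above the work surface, the mean height of the lid tops; the tin's axis passes through it. Fixed to the crate: it does not tell which lid is loose. Axes: z up, x from near to far cells, y to the left.
- cell_3 (a point): Middle of the far left cell (seen from the robot, crate yaw 0), 66 mm above the work surface, the mean height of the lid tops; the tin's axis passes through it. Fixed to the crate: it does not tell which lid is loose. Axes: z up, x from near to far cells, y to the left.
- cell_4 (a point): Middle of the far right cell (seen from the robot, crate yaw 0), 66 mm above the work surface, the mean height of the lid tops; the tin's axis passes through it. Fixed to the crate: it does not tell which lid is loose. Axes: z up, x from near to far cells, y to the left.
- lid_travel (a joint): How far the loose lid (in whichever cell) is pushed down on its tin, in m: 0 at the start (6 mm too high, but level), 0.006 fully home, negative if pulled up. Over about 15 N on its middle slides it down; it stays there and no longer rocks. Well over 15 N near the edge may shift it too. Does not tell which lid it is.
- lid_rock_a (a joint): Tilt of the loose lid (in whichever cell) about a horizontal axis of arbitrary direction through its middle, in rad: 0 level. Pressed 20 to 35 mm from its middle, on any side, with 2 to 4 N, the lid tips about 0.17 rad (the pressed edge sinks about 5 mm) and meets the tin's rim; let go, it springs back level.
- lid_rock_b (a joint): The same for the horizontal axis at right angles to that of lid_rock_a. A press in a general direction tilts both.
- wax_tin: Loose bystander: round dark green wax tin, 72 mm across, 34 mm high, on the work surface right of the crate, at its far corner; origin at the centre of its underside.
- offcut: Loose bystander: wooden offcut, a 64 mm cube, on the work surface right of the crate, at its near corner; origin at the centre of its underside.
- glue_bottle: Loose bystander: yellow glue bottle with an orange cap, 62 mm across, 190 mm high, standing left of the crate; origin at the centre of its underside. It is the tallest thing near the work.
Things that resemble listed ones, but are neither listed nor needed, are in the scene too. What is shaped like the part that bears lid_travel but black or pink is not meant.

How it is judged:
On the way, in this order (a step that is already met when the one before it is completed fails the run):
1. the loose lid is rocked: tipped more than 0.06 rad about either of its axes by a press near its edge, while not yet pushed down (under 3 mm) ((value of joint any of lid_rock_a, lid_rock_b above 0.06 rad or value of joint any of lid_rock_a, lid_rock_b below -0.06 rad) and value of joint lid_travel below 0.003 m), for 0.1 s.
2. the fingers are off everything and the loose lid is level again (within 0.03 rad), still not pushed down (under 3 mm) (value of joint lid_rock_a between -0.03 and 0.03 rad and value of joint lid_rock_b between -0.03 and 0.03 rad and value of joint lid_travel below 0.003 m and contact force between the fingers and anything else below 0.3 N), for 0.1 s.
3. the loose lid is pressed home (more than 4.5 mm down) and level (value of joint lid_rock_a between -0.03 and 0.03 rad and value of joint lid_rock_b between -0.03 and 0.03 rad and value of joint lid_travel above 0.0045 m), for 0.2 s.
At the end, for the whole second after the job is handed in: The loose lid is home on its tin (4.5 mm or more of its 6 mm travel) and level within 0.03 rad, and the wax tin, the offcut and the glue bottle stand at rest within 15 mm of where they started (all of step 3 and value of joint lid_travel below 0.0075 m and distance of each of wax_tin, offcut, glue_bottle from where it was at the start of the episode below 0.015 m and linear speed of each of wax_tin, offcut, glue_bottle below 0.02 m/s); the robot touches nothing.
It fails at once if the loose lid is pulled up by more than 4 mm (value of joint lid_travel below -0.004 m).
It fails at once if the fingers press anything with more than 60 N (contact force between the fingers and anything else above 60 N).
It fails at once if the wax tin is moved more than 15 mm, lifted or tipped (distance of wax_tin from where it was at the start of the episode above 0.015 m or angle between wax_tin's own z axis and vertical above 0.3 rad).
It fails at once if the offcut is moved more than 15 mm, lifted or tipped (distance of offcut from where it was at the start of the episode above 0.015 m or angle between offcut's own z axis and vertical above 0.3 rad).
It fails at once if the glue bottle is moved more than 15 mm, lifted or tipped (distance of glue_bottle from where it was at the start of the episode above 0.015 m or angle between glue_bottle's own z axis and vertical above 0.3 rad).
It also fails if it takes over 64 s, if anything falls off the work surface, if the arm or the gripper's body presses on something with over 40 N, if the wrist force passes 120 N, or if a joint passes its speed limit or range.

## Working session

There is one attempt and no reset: what is moved stays moved. The work goes in short steps, Python scripts to look and compute and a tool call to move; the robot and the scene stay as the last step left them, time stands still between calls to the robot, and variables do not carry over. Pictures are saved under pics/ and viewed, about 8 in all and at most 12, crops included, and the job is handed in when it is done.

Besides the shell and the picture viewer there is one more tool, called after ">>>" as a command line: name --pt "numbers of a row" for each row, then --argument value for the rest. drive_tool: Moves the arm, as the interface text tells. Its arguments: {"type":"object","properties":{"moves":{"type":"array","items":{"type":"array","items":{"type":"number"}}},"squeeze":{"type":"number"}},"required":["moves"]}

```bash
mkdir -p pics; python3 - <<'E'
from plant import *
import cv2
s=state();print(s)
for n in("side","top"):
    cv2.imwrite(f"pics/{n}0.png",read_camera(n)[:,:,::-1]);print(n,get_calibration(n))
E
```

```text
{'time': 0.0, 'q': array([-1.33578548e+00,  2.59356032e-01,  1.53610205e+00,  2.20604328e-06,
        1.34800002e+00, -2.02790767e-01]), 'joint_velocities': array([ 3.58310195e-04,  5.70599509e-05,  2.01232613e-03,  9.11761151e-04,
        2.46856737e-05, -2.67573314e-05]), 'joint_efforts': array([ 3.20200543e-04, -4.46022177e+01, -2.90566206e+01, -1.95101265e-04,
        1.17872164e-02,  6.98125888e-06]), 'position': array([ 0.23310268, -0.49771419,  0.30305995]), 'tool_rot': array([ 9.76136365e-01,  2.17156459e-01, -1.39502366e-05, -9.32623781e-04]), 'ft_force': array([-0.09717168,  0.0414595 , -0.60147205]), 'wrist_torque': array([-0.0567351 , -0.02564363,  0.02120607]), 'grip_width': 0.9980648858622737}
side {'fx': 395.1228284954734, 'fy': 395.1228284954734, 'cx': 315.1757632372576, 'cy': 194.88368296691095, 'distortion': array([-0.0407719,  0.       ,  0.       ,  0.       ,  0.       ]), 'camera_from_world': array([[-0.9434906 , -0.33128959,  0.00852566,  0.51182518],
       [ 0.14336232, -0.38482161,  0.91178921, -0.15230678],
       [-0.29878541,  0.86148682,  0.41057002, -0.84342212],
       [ 0.        ,  0.        ,  0.        ,  1.        ]])}
top {'fx': 427.67132034643043, 'fy': 427.67132034643043, 'cx': 322.30997685236457, 'cy': 201.8595698611836, 'distortion': array([-0.07672745,  0.        ,  0.        ,  0.        ,  0.        ]), 'camera_from_world': array([[ 0.0231395 , -0.99973048,  0.00188019,  0.00187099],
       [ 0.9894748 ,  0.02317076,  0.14283811, -0.5461675 ],
       [-0.14284318, -0.0014448 ,  0.98974428, -0.94339379],
       [ 0.        ,  0.        ,  0.        ,  1.        ]])}
```

View pics/top0.png

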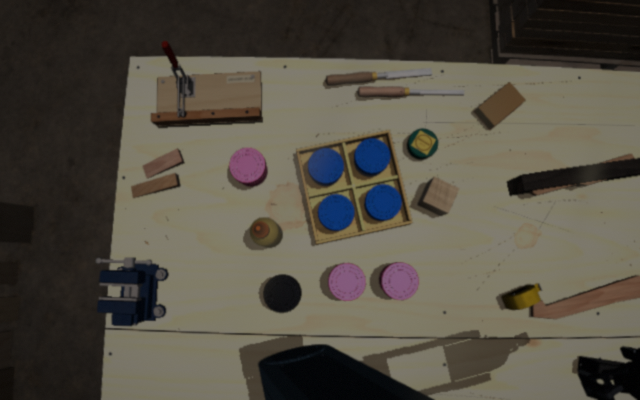

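View pics/side0.png

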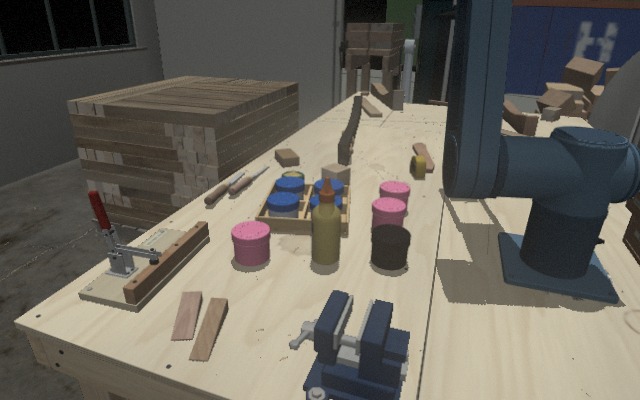

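The top view shows the crate with four blue lids at about (326,166), (373,157), (336,212) and (383,203). The lookalikes are pink tins at (248,166), (347,281) and (400,280), and a black one at (282,292). The bystanders are the bottle (264,232), offcut (440,195) and wax tin (422,143). I choose the blue lids in the crate.

```bash
cat > h.py <<'E'
import numpy as np,cv2
from plant import *
def ray(n,uv,z):
    c=get_calibration(n);K=np.array([[c['fx'],0,c['cx']],[0,c['fy'],c['cy']],[0,0,1.]])
    p=cv2.undistortPoints(np.array([[uv]],float),K,c['distortion'])[0,0]
    T=c['camera_from_world'];R=T[:3,:3];o=-R.T@T[:3,3];d=R.T@np.array([p[0],-p[1],-1.])
    return o+d*(z-o[2])/d[2]
E
python3 - <<'E'
from h import *
im=cv2.imread('pics/top0.png');hsv=cv2.cvtColor(im,cv2.COLOR_BGR2HSV)
m=cv2.inRange(hsv,(105,150,60),(125,255,255));m[:120]=0;m[250:]=0;m[:,:290]=0;m[:,420:]=0
m=cv2.morphologyEx(m,cv2.MORPH_OPEN,np.ones((3,3)))
P=[]
for c in cv2.findContours(m,0,2)[0]:
    if cv2.contourArea(c)<300: continue
    (u,v),ax,a=cv2.fitEllipse(cv2.convexHull(c));p=ray('top',(u,v),.066);P.append(p)
    print(round(u,1),round(v,1),np.round(ax,1),p.round(4))
P=np.array(P);print(P.mean(0),[np.linalg.norm(P[i]-P[j]).round(3) for i in range(4) for j in range(i)])
for n,uv,z in(('bottle',(264,228),.19),('offcut',(440,195),.05),('wax',(422,143),.034)):print(n,ray('top',uv,z))
cv2.imwrite('pics/crop.png',cv2.resize(im[120:255,230:470],None,fx=3,fy=3))
E
```

```text
335.6 212.0 [34.9 35.6] [ 0.5199 -0.0156  0.066 ]
382.9 201.8 [34.4 35.9] [ 0.5453 -0.121   0.066 ]
326.0 166.0 [33.2 34.3] [0.6244 0.0081 0.066 ]
372.0 155.4 [34.4 34.9] [ 0.6516 -0.0959  0.066 ]
[ 0.58529513 -0.05612694  0.066     ] [np.float64(0.108), np.float64(0.107), np.float64(0.151), np.float64(0.154), np.float64(0.109), np.float64(0.107)]
bottle [0.47069806 0.12552443 0.19      ]
offcut [ 0.56661474 -0.25474792  0.05      ]
wax [ 0.69325571 -0.218497    0.034     ]
```

View pics/crop.png

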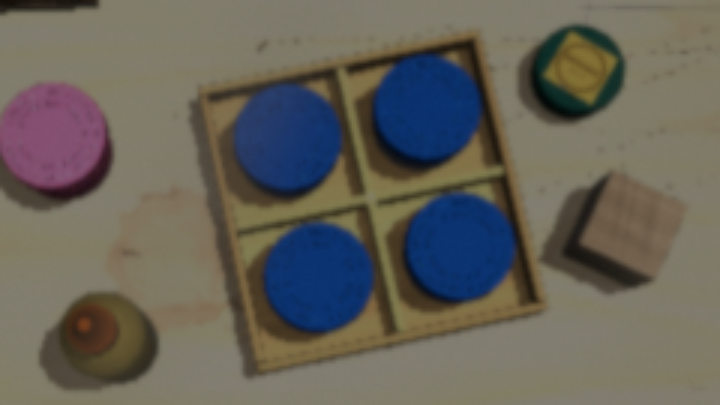

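>>> drive_tool --pt "0.784 -0.348 0 0 0 0 0" --pt "0.784 -0.348 0 0 0 0 0" --pt "0.784 -0.348 0 0 0 0 0" --pt "0.784 -0.348 0 0 0 0 0" --pt "0.784 -0.348 0 0 0 0 0" --pt "0.784 -0.348 0 0 0 0 0" --pt "0.784 -0.348 0 0 0 0 0" --pt "0.784 -0.348 0 0 0 0 0" --pt "0.784 -0.348 0 0 0 0 0" --pt "0.784 -0.348 0 0 0 0 0" --pt "0.784 -0.348 0 0 0 0 0" --pt "0.784 -0.348 0 0 0 0 0" --pt "0.784 -0.348 0 0 0 0 0" --pt "0.784 -0.348 0 0 0 0 0" --pt "0.784 -0.348 0 0 0 0 0" --pt "0.784 -0.348 0 0 0 0 0" --pt "0.784 -0.348 0 0 0 0 0" --pt "0.784 -0.348 0 0 0 0 0" --pt "0.784 -0.348 0 0 0 0 0" --pt "0.784 -0.348 0 0 0 0 0" --squeeze 20

```text
time: 2.1
position: [0.5711, -0.1086, 0.3034]
tool_rot: [0.976, 0.217, -0.0, -0.0]
ft_force: [0.9, -0.3, 0.3]
grip_width: -0.002
```

>>> drive_tool --pt "0 0 0.7 0 0 0 0" --pt "0 0 0.7 0 0 0 0" --pt "0 0 0.7 0 0 0 0" --pt "0 0 0.7 0 0 0 0" --pt "0 0 0.7 0 0 0 0" --pt "0 0 0.7 0 0 0 0" --pt "0 0 0.5 0 0 0 0" --pt "0 0 0.3 0 0 0 0" --pt "0 0 0.2 0 0 0 0" --pt "0 0 0 0 0 0 0" --pt "0 0 0 0 0 0 0"

```text
time: 3.2
position: [0.5711, -0.1097, 0.1485]
tool_rot: [0.976, 0.217, 0.0, 0.0]
ft_force: [0.4, 0.2, 1.3]
grip_width: -0.0
```

```bash
python3 - <<'E'
from h import *
s=state();print(s['position'],s['ft_force'])
a=read_camera('side')[:,:,::-1];b=read_camera('top')[:,:,::-1]
cv2.imwrite('pics/chk.png',np.vstack([cv2.resize(a[150:270,230:430],(800,480))[:300],cv2.resize(b[110:260,250:450],(400,300)).repeat(1,0) if 0 else cv2.copyMakeBorder(cv2.resize(b[110:260,250:450],(400,300)),0,0,0,400,0)]))
E
```

```text
[ 0.57106854 -0.10973518  0.14848949] [0.40605355 0.17187334 1.29842755]
```

View pics/chk.png

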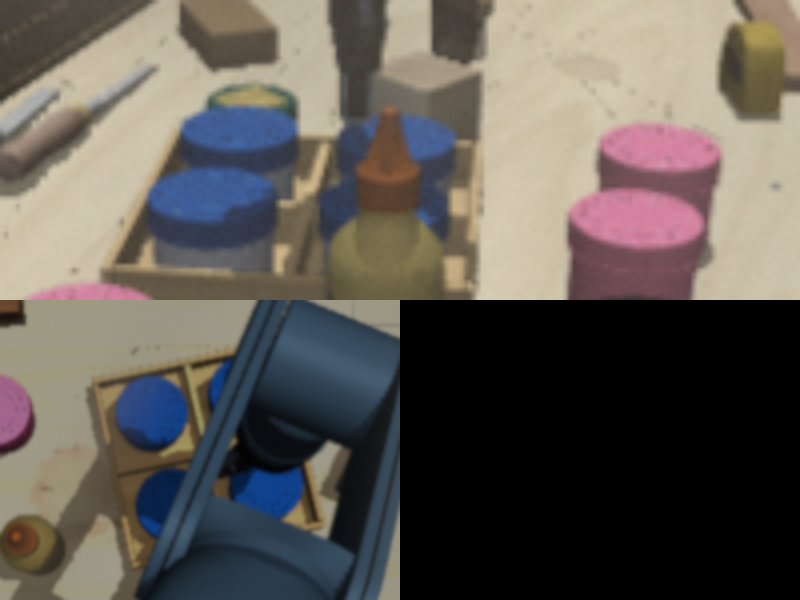

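The fingers hang just above the far side of the near-right lid, with the tip at about (358,110) in the side crop. Next I descend in small steps.

>>> drive_tool --pt "0 0 0.04 0 0 0 0" --pt "0 0 0.04 0 0 0 0" --pt "0 0 0.04 0 0 0 0" --pt "0 0 0.04 0 0 0 0" --pt "0 0 0 0 0 0 0"

```text
time: 3.8
position: [0.5706, -0.1095, 0.1429]
tool_rot: [0.976, 0.217, -0.0, -0.0]
ft_force: [-0.2, -0.4, 0.1]
grip_width: 0.0
```

>>> drive_tool --pt "0 0 0.03 0 0 0 0" --pt "0 0 0.03 0 0 0 0" --pt "0 0 0 0 0 0 0"

```text
time: 4.1
position: [0.5706, -0.1096, 0.1411]
tool_rot: [0.976, 0.217, -0.0, -0.0]
ft_force: [0.3, -0.2, -0.1]
grip_width: -0.001
```

>>> drive_tool --pt "0 0 0.03 0 0 0 0" --pt "0 0 0.03 0 0 0 0" --pt "0 0 0 0 0 0 0"

```text
time: 4.4
position: [0.5706, -0.1096, 0.1394]
tool_rot: [0.976, 0.217, -0.0, -0.0]
ft_force: [0.3, 0.1, 0.2]
grip_width: -0.001
```

>>> drive_tool --pt "0 0 0.03 0 0 0 0" --pt "0 0 0.03 0 0 0 0" --pt "0 0 0 0 0 0 0"

```text
time: 4.7
position: [0.5706, -0.1095, 0.1376]
tool_rot: [0.976, 0.217, -0.0, -0.0]
ft_force: [0.8, -0.7, -0.2]
grip_width: 0.002
```

>>> drive_tool --pt "0 0 0.03 0 0 0 0" --pt "0 0 0 0 0 0 0"

```text
time: 4.9
position: [0.5707, -0.1096, 0.1367]
tool_rot: [0.976, 0.217, -0.0, -0.0]
ft_force: [0.2, -0.6, -0.3]
grip_width: -0.002
```

>>> drive_tool --pt "0 0 0.03 0 0 0 0" --pt "0 0 0 0 0 0 0"

```text
time: 5.1
position: [0.5708, -0.1096, 0.1363]
tool_rot: [0.976, 0.217, 0.0, 0.0]
ft_force: [-1.7, 1.1, 3.1]
grip_width: 0.0
```

>>> drive_tool --pt "0 0 0.03 0 0 0 0" --pt "0 0 0 0 0 0 0"

```text
time: 5.3
position: [0.5707, -0.1096, 0.1363]
tool_rot: [0.976, 0.217, 0.0, 0.0]
ft_force: [-2.8, 0.8, 10.2]
grip_width: -0.001
```

The near-right lid is rigid: force rises about 8 N/mm with no sink. Next is the far-right lid.

>>> drive_tool --pt "0 0 -0.25 0 0 0 0" --pt "0 0 -0.25 0 0 0 0" --pt "0.34 0.147 0 0 0 0 0" --pt "0.34 0.147 0 0 0 0 0" --pt "0.34 0.147 0 0 0 0 0" --pt "0.34 0.147 0 0 0 0 0" --pt "0.34 0.147 0 0 0 0 0" --pt "0 0 0.1 0 0 0 0" --pt "0 0 0.05 0 0 0 0" --pt "0 0 0 0 0 0 0"

```text
time: 6.3
position: [0.6255, -0.1078, 0.1447]
tool_rot: [0.976, 0.217, -0.001, -0.0]
ft_force: [0.1, 0.0, 0.6]
grip_width: -0.004
```

>>> drive_tool --pt "0 0 0.03 0 0 0 0" --pt "0 0 0.03 0 0 0 0" --pt "0 0 0 0 0 0 0"

```text
time: 6.6
position: [0.626, -0.108, 0.1437]
tool_rot: [0.976, 0.217, -0.0, -0.0]
ft_force: [-0.2, 0.5, -0.1]
grip_width: -0.002
```

>>> drive_tool --pt "0 0 0.03 0 0 0 0" --pt "0 0 0.02 0 0 0 0" --pt "0 0 0 0 0 0 0"

```text
time: 6.9
position: [0.6262, -0.1079, 0.1421]
tool_rot: [0.976, 0.217, -0.0, -0.0]
ft_force: [-0.1, -0.2, -0.1]
grip_width: -0.004
```

>>> drive_tool --pt "0 0 0.03 0 0 0 0" --pt "0 0 0.02 0 0 0 0" --pt "0 0 0 0 0 0 0"

```text
time: 7.2
position: [0.6262, -0.1079, 0.1406]
tool_rot: [0.976, 0.217, -0.0, -0.0]
ft_force: [-0.3, 0.3, 1.0]
grip_width: -0.003
```

>>> drive_tool --pt "0 0 0.03 0 0 0 0" --pt "0 0 0.02 0 0 0 0" --pt "0 0 0 0 0 0 0"

```text
time: 7.5
position: [0.6262, -0.1079, 0.1391]
tool_rot: [0.976, 0.217, -0.0, -0.0]
ft_force: [0.2, 0.7, -0.3]
grip_width: -0.001
```

>>> drive_tool --pt "0 0 0.03 0 0 0 0" --pt "0 0 0 0 0 0 0"

```text
time: 7.7
position: [0.6262, -0.1079, 0.1382]
tool_rot: [0.976, 0.217, -0.0, -0.0]
ft_force: [0.2, -0.0, 0.0]
grip_width: 0.003
```

>>> drive_tool --pt "0 0 0.03 0 0 0 0" --pt "0 0 0 0 0 0 0"

```text
time: 7.9
position: [0.6263, -0.108, 0.1378]
tool_rot: [0.976, 0.217, 0.0, 0.0]
ft_force: [-0.7, -0.1, 3.4]
grip_width: -0.002
```

>>> drive_tool --pt "0 0 0.03 0 0 0 0" --pt "0 0 0 0 0 0 0"

```text
time: 8.1
position: [0.6263, -0.108, 0.1378]
tool_rot: [0.976, 0.217, 0.0, 0.0]
ft_force: [-3.1, 1.4, 8.4]
grip_width: 0.002
```

>>> drive_tool --pt "0 0 0.03 0 0 0 0" --pt "0 0 0 0 0 0 0"

```text
time: 8.3
position: [0.6263, -0.1079, 0.1378]
tool_rot: [0.976, 0.217, 0.0, 0.0]
ft_force: [-5.6, 0.2, 13.5]
grip_width: -0.002
```

The far-right lid is rigid too. Next is the far-left lid.

>>> drive_tool --pt "0 0 -0.25 0 0 0 0" --pt "0 0 -0.25 0 0 0 0" --pt "0.081 -0.441 0 0 0 0 0" --pt "0.081 -0.441 0 0 0 0 0" --pt "0.081 -0.441 0 0 0 0 0" --pt "0.081 -0.441 0 0 0 0 0" --pt "0.081 -0.441 0 0 0 0 0" --pt "0.081 -0.441 0 0 0 0 0" --pt "0.081 -0.441 0 0 0 0 0" --pt "0.081 -0.441 0 0 0 0 0" --pt "0 0 0.1 0 0 0 0" --pt "0 0 0.1 0 0 0 0" --pt "0 0 0 0 0 0 0" --pt "0 0 0 0 0 0 0"

```text
time: 9.7
position: [0.5991, -0.0045, 0.1444]
tool_rot: [0.976, 0.217, -0.0, 0.0]
ft_force: [0.1, -0.3, -0.3]
grip_width: -0.002
```

>>> drive_tool --pt "0 0 0.03 0 0 0 0" --pt "0 0 0.03 0 0 0 0" --pt "0 0 0 0 0 0 0"

```text
time: 10.0
position: [0.599, -0.0041, 0.1427]
tool_rot: [0.976, 0.217, -0.0, -0.0]
ft_force: [-0.2, -0.1, -0.5]
grip_width: -0.003
```

>>> drive_tool --pt "0 0 0.03 0 0 0 0" --pt "0 0 0.02 0 0 0 0" --pt "0 0 0 0 0 0 0"

```text
time: 10.3
position: [0.5989, -0.0038, 0.1412]
tool_rot: [0.976, 0.217, -0.0, -0.0]
ft_force: [0.1, 0.1, -0.3]
grip_width: -0.0
```

>>> drive_tool --pt "0 0 0.03 0 0 0 0" --pt "0 0 0 0 0 0 0"

```text
time: 10.5
position: [0.5989, -0.0038, 0.1403]
tool_rot: [0.976, 0.217, -0.0, -0.0]
ft_force: [-0.0, 0.1, 1.0]
grip_width: -0.005
```

>>> drive_tool --pt "0 0 0.03 0 0 0 0" --pt "0 0 0 0 0 0 0"

```text
time: 10.7
position: [0.5989, -0.0038, 0.1394]
tool_rot: [0.976, 0.217, -0.0, -0.0]
ft_force: [-0.5, 0.4, -0.2]
grip_width: -0.002
```

>>> drive_tool --pt "0 0 0.03 0 0 0 0" --pt "0 0 0 0 0 0 0"

```text
time: 10.9
position: [0.5989, -0.0038, 0.1385]
tool_rot: [0.976, 0.217, -0.0, -0.0]
ft_force: [-0.7, 0.7, -0.5]
grip_width: 0.004
```

>>> drive_tool --pt "0 0 0.03 0 0 0 0" --pt "0 0 0 0 0 0 0"

```text
time: 11.1
position: [0.5989, -0.0038, 0.1376]
tool_rot: [0.976, 0.217, -0.0, -0.0]
ft_force: [-0.4, 0.3, -0.3]
grip_width: -0.001
```

>>> drive_tool --pt "0 0 0.03 0 0 0 0" --pt "0 0 0 0 0 0 0"

```text
time: 11.3
position: [0.5991, -0.0039, 0.1369]
tool_rot: [0.976, 0.217, 0.0, 0.0]
ft_force: [-0.3, -1.2, 0.5]
grip_width: 0.001
```

>>> drive_tool --pt "0 0 0.03 0 0 0 0" --pt "0 0 0 0 0 0 0"

```text
time: 11.5
position: [0.5991, -0.0038, 0.1369]
tool_rot: [0.976, 0.217, 0.0, 0.0]
ft_force: [-2.3, 0.2, 6.5]
grip_width: -0.0
```

>>> drive_tool --pt "0 0 0.03 0 0 0 0" --pt "0 0 0 0 0 0 0"

```text
time: 11.7
position: [0.599, -0.0038, 0.1368]
tool_rot: [0.976, 0.217, 0.0, 0.0]
ft_force: [-4.6, 0.2, 11.1]
grip_width: -0.003
```

The far-left lid is rigid, so the near-left one should be loose. I'll confirm it by rocking.

>>> drive_tool --pt "0 0 -0.25 0 0 0 0" --pt "0 0 -0.25 0 0 0 0" --pt "-0.324 -0.153 0 0 0 0 0" --pt "-0.324 -0.153 0 0 0 0 0" --pt "-0.324 -0.153 0 0 0 0 0" --pt "-0.324 -0.153 0 0 0 0 0" --pt "-0.324 -0.153 0 0 0 0 0" --pt "0 0 0.1 0 0 0 0" --pt "0 0 0.07 0 0 0 0" --pt "0 0 0 0 0 0 0" --pt "0 0 0 0 0 0 0"

```text
time: 12.8
position: [0.5457, -0.0037, 0.1448]
tool_rot: [0.976, 0.217, 0.0, 0.0]
ft_force: [0.3, -0.6, -0.0]
grip_width: 0.002
```

>>> drive_tool --pt "0 0 0.03 0 0 0 0" --pt "0 0 0.03 0 0 0 0" --pt "0 0 0 0 0 0 0"

```text
time: 13.1
position: [0.5452, -0.0036, 0.1429]
tool_rot: [0.976, 0.217, -0.0, -0.0]
ft_force: [-0.1, 0.4, -0.7]
grip_width: -0.001
```

>>> drive_tool --pt "0 0 0.03 0 0 0 0" --pt "0 0 0 0 0 0 0"

```text
time: 13.3
position: [0.5452, -0.0036, 0.1421]
tool_rot: [0.976, 0.217, -0.0, -0.0]
ft_force: [0.9, -0.8, -0.2]
grip_width: 0.002
```

>>> drive_tool --pt "0 0 0.03 0 0 0 0" --pt "0 0 0 0 0 0 0"

```text
time: 13.5
position: [0.5452, -0.0037, 0.1412]
tool_rot: [0.976, 0.217, -0.0, -0.0]
ft_force: [0.7, 0.4, -0.9]
grip_width: -0.0
```

>>> drive_tool --pt "0 0 0.03 0 0 0 0" --pt "0 0 0 0 0 0 0"

```text
time: 13.7
position: [0.5452, -0.0036, 0.1403]
tool_rot: [0.976, 0.217, -0.0, -0.0]
ft_force: [0.2, -0.3, 0.0]
grip_width: 0.001
```

>>> drive_tool --pt "0 0 0.03 0 0 0 0" --pt "0 0 0 0 0 0 0"

```text
time: 13.9
position: [0.5452, -0.0036, 0.1394]
tool_rot: [0.976, 0.217, -0.0, -0.0]
ft_force: [-0.2, -0.1, 0.0]
grip_width: 0.001
```

>>> drive_tool --pt "0 0 0.03 0 0 0 0" --pt "0 0 0 0 0 0 0"

```text
time: 14.1
position: [0.5452, -0.0036, 0.1385]
tool_rot: [0.976, 0.217, -0.0, -0.0]
ft_force: [-0.7, -0.2, 0.2]
grip_width: -0.001
```

>>> drive_tool --pt "0 0 0.03 0 0 0 0" --pt "0 0 0 0 0 0 0"

```text
time: 14.3
position: [0.5453, -0.0037, 0.1377]
tool_rot: [0.976, 0.217, 0.0, 0.0]
ft_force: [-0.2, -0.7, 0.1]
grip_width: 0.004
```

>>> drive_tool --pt "0 0 0.03 0 0 0 0" --pt "0 0 0 0 0 0 0"

```text
time: 14.5
position: [0.5453, -0.0036, 0.1368]
tool_rot: [0.976, 0.217, 0.0, 0.0]
ft_force: [0.9, -0.2, 0.3]
grip_width: -0.0
```

>>> drive_tool --pt "0 0 0.03 0 0 0 0" --pt "0 0 0 0 0 0 0"

```text
time: 14.7
position: [0.5454, -0.0036, 0.1359]
tool_rot: [0.976, 0.217, 0.0, 0.0]
ft_force: [-0.2, 0.7, 1.1]
grip_width: 0.0
```

>>> drive_tool --pt "0 0 0.03 0 0 0 0" --pt "0 0 0 0 0 0 0"

```text
time: 14.9
position: [0.5454, -0.0036, 0.1351]
tool_rot: [0.976, 0.217, 0.0, 0.0]
ft_force: [0.7, 1.0, 1.1]
grip_width: -0.002
```

>>> drive_tool --pt "0 0 0.02 0 0 0 0" --pt "0 0 0 0 0 0 0"

```text
time: 15.1
position: [0.5454, -0.0036, 0.1345]
tool_rot: [0.976, 0.217, 0.0, 0.0]
ft_force: [0.8, 0.4, 2.5]
grip_width: 0.003
```

>>> drive_tool --pt "0 0 0.02 0 0 0 0" --pt "0 0 0 0 0 0 0"

```text
time: 15.3
position: [0.5454, -0.0036, 0.134]
tool_rot: [0.976, 0.217, 0.0, 0.0]
ft_force: [0.9, 1.9, 4.8]
grip_width: 0.0
```

>>> drive_tool --pt "0 0 0.02 0 0 0 0" --pt "0 0 0 0 0 0 0"

```text
time: 15.5
position: [0.5454, -0.0037, 0.1338]
tool_rot: [0.976, 0.217, 0.0, 0.0]
ft_force: [-0.9, 0.6, 7.6]
grip_width: 0.001
```

This lid sank about 4 mm at 1–2.5 N before meeting its stop, so the near-left one is loose. I lift clear, wait, and move over its middle.

>>> drive_tool --pt "0 0 -0.25 0 0 0 0" --pt "0 0 -0.25 0 0 0 0" --pt "0 0 0 0 0 0 0" --pt "0 0 0 0 0 0 0" --pt "0 0 0 0 0 0 0" --pt "-0.233 0 0 0 0 0 0" --pt "-0.233 0 0 0 0 0 0" --pt "-0.233 0 0 0 0 0 0" --pt "-0.233 0 0 0 0 0 0" --pt "0 0 0 0 0 0 0" --pt "0 0 0 0 0 0 0" --pt "0 0 0 0 0 0 0"

```text
time: 16.7
position: [0.5202, -0.0156, 0.1484]
tool_rot: [0.976, 0.217, 0.0, 0.0]
ft_force: [0.2, 1.1, 0.7]
grip_width: -0.004
```

```bash
python3 - <<'E'
from h import *
s=state();print(s['position'],s['ft_force'])
a=read_camera('side')[:,:,::-1]
cv2.imwrite('pics/chk2.png',cv2.resize(a[150:250,250:390],(700,500)))
E
```

```text
[ 0.5201899  -0.01557934  0.14838234] [0.16773719 1.12795877 0.71971478]
```

View pics/chk2.png

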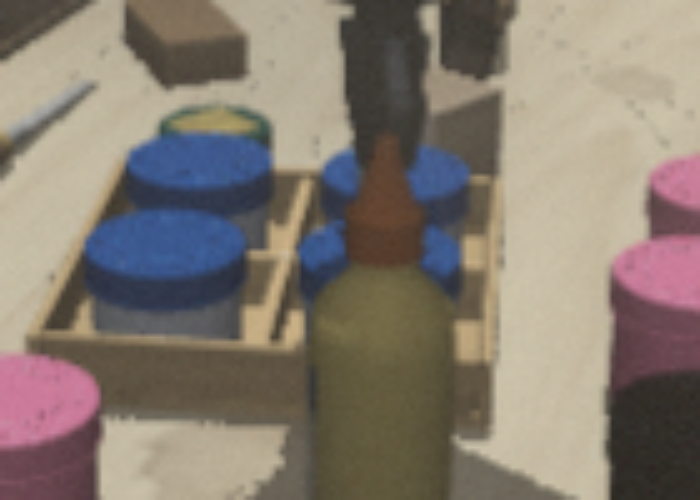

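The crop shows the fingers clear of the near-left lid and centred over it (about x 385, lid spanning 300–460). The lid is mostly hidden behind the glue bottle, but what shows looks level. Now I press its middle.

>>> drive_tool --pt "0 0 0.15 0 0 0 0" --pt "0 0 0.12 0 0 0 0" --pt "0 0 0.05 0 0 0 0" --pt "0 0 0.03 0 0 0 0" --pt "0 0 0 0 0 0 0"

```text
time: 17.25
position: [0.5196, -0.0154, 0.1379]
tool_rot: [0.976, 0.217, -0.0, -0.0]
ft_force: [-2.0, -0.8, 4.0]
grip_width: -0.001
```

>>> drive_tool --pt "0 0 0.03 0 0 0 0" --pt "0 0 0.03 0 0 0 0" --pt "0 0 0 0 0 0 0"

```text
time: 17.55
position: [0.5197, -0.0154, 0.137]
tool_rot: [0.976, 0.217, -0.0, 0.0]
ft_force: [-4.1, 1.0, 12.0]
grip_width: -0.001
```

>>> drive_tool --pt "0 0 0.03 0 0 0 0" --pt "0 0 0.03 0 0 0 0" --pt "0 0 0 0 0 0 0"

```text
time: 17.85
position: [0.5197, -0.0153, 0.1353]
tool_rot: [0.976, 0.217, -0.0, 0.0]
ft_force: [-5.2, 1.2, 13.7]
grip_width: 0.004
```

>>> drive_tool --pt "0 0 0.03 0 0 0 0" --pt "0 0 0.03 0 0 0 0" --pt "0 0 0 0 0 0 0"

```text
time: 18.15
position: [0.5197, -0.0153, 0.1336]
tool_rot: [0.976, 0.217, -0.0, 0.0]
ft_force: [-4.8, 0.0, 13.3]
grip_width: 0.004
```

It is sliding down at about 13 N; I continue until it bottoms out.

>>> drive_tool --pt "0 0 0.03 0 0 0 0" --pt "0 0 0.03 0 0 0 0" --pt "0 0 0 0 0 0 0"

```text
time: 18.45
position: [0.5197, -0.0154, 0.1318]
tool_rot: [0.976, 0.217, -0.0, 0.0]
ft_force: [-5.1, 1.2, 14.2]
grip_width: 0.001
```

>>> drive_tool --pt "0 0 0.03 0 0 0 0" --pt "0 0 0.02 0 0 0 0" --pt "0 0 0 0 0 0 0"

```text
time: 18.75
position: [0.5197, -0.0154, 0.1316]
tool_rot: [0.976, 0.217, 0.0, 0.0]
ft_force: [-8.4, 0.6, 25.7]
grip_width: 0.006
```

>>> drive_tool --pt "0 0 0.03 0 0 0 0" --pt "0 0 0 0 0 0 0"

```text
time: 18.95
position: [0.5197, -0.0154, 0.1315]
tool_rot: [0.976, 0.217, 0.0, 0.0]
ft_force: [-12.1, 3.1, 33.0]
grip_width: 0.001
```

The lid bottomed out after about 6.3 mm. I retreat straight up.

>>> drive_tool --pt "0 0 0 0 0 0 0" --pt "0 0 0 0 0 0 0" --pt "0 0 -0.1 0 0 0 0" --pt "0 0 -0.2 0 0 0 0" --pt "0 0 -0.5 0 0 0 0" --pt "0 0 -0.7 0 0 0 0" --pt "0 0 -0.7 0 0 0 0" --pt "0 0 -0.7 0 0 0 0" --pt "0 0 -0.7 0 0 0 0" --pt "0 0 -0.5 0 0 0 0" --pt "0 0 -0.2 0 0 0 0" --pt "0 0 0 0 0 0 0" --pt "0 0 0 0 0 0 0"

```text
time: 20.25
position: [0.5196, -0.0155, 0.2562]
tool_rot: [0.976, 0.217, -0.001, -0.0]
ft_force: [-0.4, 0.3, -0.7]
grip_width: -0.001
```

```bash
python3 - <<'E'
from h import *
s=state();print(s['time'],s['position'],s['ft_force'])
a=read_camera('side')[:,:,::-1]
cv2.imwrite('pics/chk3.png',np.hstack([cv2.resize(x[150:270,250:390],(400,343)) for x in(cv2.imread('pics/side0.png'),a)]))
E
```

```text
20.25 [ 0.5195622  -0.01546571  0.25622288] [-0.43170512  0.2751471  -0.66499864]
```

View pics/chk3.png

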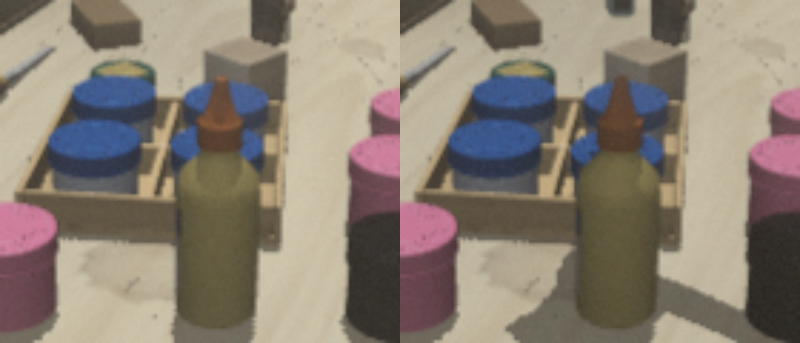

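The before/after crop shows the near-left lid sitting lower and level: its top edge went from about y 125 to 133. The bottle, offcut and wax tin are unmoved.

```bash
python3 -c "
from plant import *
print(finish_job())"
```

```text
the job is handed in; nothing more can be done
None
```

I found the loose lid in the near-left cell (cell_1), pressed it fully home, and handed the job in at about 20 s of the 64 s allowed.

- **Finding it:** The other three lids did not give under light edge presses of 10 to 14 N. The near-left one sank about 4 mm at its edge under 1–2.5 N before meeting its stop, and that edge press peaked at about 8 N.
- **Pressing it home:** I lifted the fingers clear, then pressed the middle. The lid slid down about 6.3 mm at 12–14 N and stopped hard, with a peak vertical force of about 33 N (limit 60 N).
- **Last checks:** The before/after side view shows the lid lower and level, and the bottle, offcut and wax tin where they stood. The gripper is well clear, with a force reading within noise.
- **Not confirmed directly:** The glue bottle partly hid this lid in the side view. That it sprang back level after rocking rests on the visible part looking level and on the middle press meeting it at its original height. No check failed or disagreed.

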